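# Unload the slide cassette from the slide dock

## Robot

A 6-joint arm with a two-finger parallel gripper is mounted at the origin on a cart in front of the work surface, level with it; the furniture and walls round the work are solid. World frame = base frame: x ahead of the robot, y to its left, z up, the work surface at z = 0. Lengths are in m, angles in rad, forces in N, time in s.
With the tool pointing down it reaches from about 0.25 to 0.725 m from the base axis. Payload 4 kg.
Tool frame: the origin (TCP) lies on the centre line of the jaws, within the pads' length; the fingertips stand 17 mm ahead of it and the grasp point (between the pads) lies 2 mm behind it; z points along the fingers, y is the line along which they close (so a half turn about z gives the same grasp; the last joint's range is limited). The gripper opens to 85 mm and grips with 20 to 120 N. Pads are 22 mm wide; open, the fingers measure 114 mm over their backs; the gripper's body (76 mm by 85 mm) begins 54 mm behind the grasp point. The pads swing forward as they close: fully open they stand 13 mm farther back than shut.
Start: joints at [1.212, 0.241, 0.005, 1.335, 0, 1.571], TCP at [0.176, 0.468, 0.248] pointing down, gripper open.
Joint ranges: [-2.72, 2.72], [-1.05, 1.87], [-1.09, 1.28], [-1.99, 2.15], [-1.42, 1.44], [-3.14, 3.14]. Speed limits (rad/s): [2.79, 2.79, 3.14, 3.14, 3.14, 3.14].

## Interface

Orientations are given as a unit quaternion [x, y, z, w].
In Python, from workcell import get_obs, imaging, order gives the robot as it stands.
- The arm moves only by the tool apply_moves, never from a script. Its argument "targets" is a list that holds one entry, the list of rows, each a list of 5 numbers: the shift along the world's x, y, z in units of 40 mm (1.0 is 40 mm), then the turn about the world's z in degrees, then the gripper command: -1 is shut, 1 is fully open, values between are in proportion. In form: [[[dx, dy, dz, turn, fingers], ...]]. A call has 1 to 8 rows; each row shifts and turns the commanded pose from where the row before left it; what a row does not reach is not made up. A row lasts 1/12 s, in which the tool goes at most 41.7 mm and 7.16 degrees, less where a joint would pass 70% of its speed; a pose out of reach is approached as far as the arm can. A call is refused whole if a number of a shift passes 1 or a number of a turn 7.16, either way. A call with a gripper value outside its range is refused whole. The fingers move at their own pace and stop on an object; the grip force is fixed at half the most. Time passes only in rows, so rows that do not move let the fingers close. It gives the time, the measured TCP pose, the force, the opening and the grip force at its end, in the units of the state.
- get_obs(): the state, without advancing time (a new reading comes with each control period).
- imaging.camera(name): name is "side" or "top" or "wrist"; returns (picture, depth): 400x640x3 uint8, blue, green, red; 400x640 float32, m along the optical axis (not along the pixel's ray), 0 where there is no reading.
- imaging.get_calibration(name): a dict with "camera_matrix" (3x3 intrinsics, pixels), "k1" (the pictures are not rectified: a ray, as slopes to the right and down, at radius r is drawn at 1 + k1 r^2 times it, then the intrinsics apply), "eye" and "rotation" of the camera in the world; the wrist camera has in their place "hand_eye" (4x4, takes a point from camera to tool coordinates, whose origin is the TCP and whose axes are the flange's). Camera axes: x right, y down, z forward; pixel columns grow to the right and rows downward; lengths in m; the calibration is good to about 2 mm. A picture is of the moment at which its call begins: read the wrist's pose just before it. get_calibration takes no time and is no camera call.
- order.job_done(): hands the job in; it is judged then, once.
The state is a dict: "clock": time; "joint_pos": joint angles; "joint_vel": joint speeds; "tau": joint torques, N m; "eef_pos": TCP position; "tool_rot": TCP orientation; "ft_force": force on the tool from outside, world axes, zero at the start; "ft_torque": the same for the moment, N m; "grip_width": finger opening in m; "grasp_force": force on a finger pad.
Only numpy, scipy, OpenCV 4.12 (cv2) and the standard library are available. Lean on these libraries where they do the work, as an engineer would, in place of code of your own. Each camera call takes 0.05 s, during which the arm holds its last target. There are 200 camera calls.

## Task

Take the slide cassette out of the slide dock: push the blue plunger on the front of the dock fully down so that the smoked dust cover springs open, then pinch the cassette's two blue side catches together all the way and lift it straight up out of the well. Keep the cassette level, do not disturb the loose optics standing beside the dock, and finish still holding it by its pinched catches, still and level, with its underside at least 6 cm above the top of the dock.

Things in the scene. Friction and masses are not known exactly. Their poses are not given: they have to be found in the camera images.
- dock: slide dock: light grey box fixed on the bench, x -128 to +75, y +-64, 44 mm high. Origin on the bench under the middle of the well that holds the cassette; z up; plunger end (front) at -x. Its flat top (deck), z = 44 mm, is clear for 34 mm outward of each catch. Well opening 87 (x) x 55 (y) mm; the catches hook under its long edges. Latch housing 17 x 26 mm, 15 mm above the deck, at x = -77 mm.
- plunger_top (a point): middle of the top of the plunger when released: blue round button, 24 mm diameter, top 20 mm above the deck, 103 mm in front of the well's middle; pushed straight down. The point is fixed to the dock and does not go down with the plunger. The cover begins 47 mm behind it.
- plunger (a joint): how far the plunger is pushed, m: 0 released, 0.008 fully down. Spring: 2 N to start, 5.2 N fully down; it comes back up when let go. It draws back the latch that holds the cover, which lets go at about 0.0065.
- lid (a joint): opening angle of the smoked clear dust cover (114 x 94 x 39 mm; hinged at its rear edge, 60 mm behind the well's middle), rad: 0 shut and latched over the cassette, 1.75 fully open, standing behind the well and leaning back. Once unlatched it springs open by itself in about 1 s and stays open.
- lid_front_edge (a point): middle of the lower front edge of the dust cover; moves with it.
- cassette: slide cassette: off-white frame with glass slides, 84 (x) x 52 (y) x 68 mm, about 150 g, standing in the well in line with the dock (1.5 mm play). Origin at the middle of its underside (8 mm above the bench when seated), z up. A head block 30 x 36 mm rises in its middle, z = 38 to 68 mm, with a blue catch on its +y and -y side. With both pinched it lifts straight up, clear after 40 mm.
- catch_left_pad (a point): middle of the outer face of the catch on the cassette's +y side: upright blue ribbed finger pad, 24 (x) x 26 (z) mm, z = 41 to 67 mm of the cassette, its lower edge 5 mm above the deck when seated. The two pads are 58 mm apart over their outer faces when released, 46 mm when fully pinched.
- catch_right_pad (a point): the same on the cassette's -y side.
- catch_left (a joint): how far the left catch is pinched in, m: 0 released (its nose hooks 3 mm under the well's edge), 0.006 fully in. Spring: 3 N to start, 6 N fully in.
- catch_right (a joint): the same for the right catch.
- objective: bystander: white microscope objective standing on its flange, 28 mm diameter, 44 mm high; origin at the middle of its underside.
- eyepiece: bystander: black spare eyepiece standing upright, 39 mm diameter, 63 mm high; origin at the middle of its underside.
- canister: bystander: black lens canister standing upright, 37 mm diameter, 62 mm high; origin at the middle of its underside.

How it is judged:
By the outcome, as a careful person would: the job done as asked, in the order asked, and still so for the second after the job is handed in, while the arm keeps its last pose, push and grip.
It also fails if it takes over 48 s, if anything falls off the work surface, if the arm or the gripper's body presses on something with over 40 N, if the wrist force passes 120 N, or if a joint passes its speed limit or range.

## Working session

There is one attempt and no reset: what is moved stays moved. The work goes in short steps, Python scripts to look and compute and a tool call to move; the robot and the scene stay as the last step left them, time stands still between calls to the robot, and variables do not carry over. Pictures are saved under pics/ and viewed, at most 10 in all, crops included, and the job is handed in when it is done.

Besides the shell and the picture viewer there is one more tool, called as a command line: name --argument value ..., lists and objects as JSON in quotes. apply_moves: Moves the arm, as the interface text tells. Its arguments: {"type":"object","properties":{"targets":{"type":"array","items":{"type":"array","items":{"type":"array","items":{"type":"number"}}}}},"required":["targets"]}

```bash
mkdir -p pics
cat > h.py <<'E'
import numpy as np, cv2
from workcell import get_obs, imaging, order
from scipy.spatial.transform import Rotation as R
def cam(n):
    o=get_obs(); p,d=imaging.camera(n); c=imaging.get_calibration(n)
    K=np.array(c["camera_matrix"])
    if "hand_eye" in c:
        T=np.eye(4);T[:3,:3]=R.from_quat(o["tool_rot"]).as_matrix();T[:3,3]=o["eef_pos"]
        T=T@np.array(c["hand_eye"])
        M,e=T[:3,:3],T[:3,3]
    else: M,e=np.array(c["rotation"]),np.array(c["eye"])
    return dict(p=p,d=d,K=K,k=c["k1"],M=M,e=e)
def rays(C,uv):
    uv=np.array(uv,float).reshape(-1,1,2)
    s=cv2.undistortPoints(uv,C["K"],np.array([C["k"],0,0,0,0.])).reshape(-1,2)
    return np.c_[s,np.ones(len(s))]
def onplane(C,uv,z):
    w=rays(C,uv)@C["M"].T
    return C["e"]+w*((z-C["e"][2])/w[:,2])[:,None]
def pts(C,uv):
    uv=np.array(uv); d=C["d"][uv[:,1].astype(int),uv[:,0].astype(int)]
    return (rays(C,uv)*d[:,None])@C["M"].T+C["e"]
E
python3 - <<'E'
from h import *
for n in ["top","side","wrist"]:
    C=cam(n); cv2.imwrite(f"pics/{n}0.png",C["p"]); print(n,C["e"],C["M"].round(2).tolist(),C["K"][0,0])
    h=cv2.cvtColor(C["p"],cv2.COLOR_BGR2HSV); m=cv2.inRange(h,(95,110,50),(130,255,255))
    k,l,s,c=cv2.connectedComponentsWithStats(m)
    for i in range(1,k):
        if s[i,4]>25:
            v,u=np.where(l==i); P=pts(C,np.c_[u,v]); print(s[i],c[i].round(1),np.median(P,0).round(4))
o=get_obs();print(o["eef_pos"],o["tool_rot"],o["clock"],o["grip_width"])
E
```

```text
top [0.46863016 0.12815833 0.95411279] [0.71, -0.7, 0.04, -0.03] 474.2908770865225Traceback (most recent call last):
  File "<stdin>", line 8, in <module>
  File "h.py", line 22, in pts
    return (rays(C,uv)*d[:,None])@C["M"].T+C["e"]
           ~~~~~~~~~~~~~~~~~~~~~~^~~~~~~~~
ValueError: matmul: Input operand 1 has a mismatch in its core dimension 0, with gufunc signature (n?,k),(k,m?)->(n?,m?) (size 4 is different from 3)
```

```bash
sed -i 's/M,e=np.array(c\["rotation"\])/M,e=R.from_quat(c["rotation"]).as_matrix()/' h.py
python3 - <<'E'
from h import *
for n in ["top","side","wrist"]:
    C=cam(n); cv2.imwrite(f"pics/{n}0.png",C["p"]); print(n,C["e"],C["M"].round(2).tolist(),C["K"][0,0])
    h=cv2.cvtColor(C["p"],cv2.COLOR_BGR2HSV); m=cv2.inRange(h,(95,110,50),(130,255,255))
    k,l,s,c=cv2.connectedComponentsWithStats(m)
    for i in range(1,k):
        if s[i,4]>25:
            v,u=np.where(l==i); P=pts(C,np.c_[u,v]); print(s[i],c[i].round(1),np.median(P,0).round(4))
o=get_obs();print(o["eef_pos"],o["tool_rot"],o["clock"],o["grip_width"])
E
```

```text
top [0.46863016 0.12815833 0.95411279] [[0.0, -0.99, 0.1], [-1.0, -0.01, -0.01], [0.01, -0.1, -0.99]] 474.2908770865225
[296 259  12  13 123] [301.6 264.8] [0.4509 0.1447 0.0628]
[553 329  33  34 110] [568.1 345.4] [ 0.2866 -0.3946  0.006 ]
side [0.14527832 0.77963771 0.41014146] [[-0.86, -0.21, 0.46], [-0.51, 0.34, -0.79], [0.0, -0.92, -0.4]] 481.3324336099936
[288 214  11  17 156] [293.1 222.1] [0.5368 0.2003 0.0698]
[349 223  16  15 192] [356.2 230.3] [0.4465 0.1531 0.0578]
wrist [0.11181159 0.49212339 0.37293309] [[0.35, 0.9, 0.25], [0.94, -0.34, -0.1], [-0.0, 0.27, -0.96]] 311.85903396764195
[0.17544652 0.46783343 0.24773786] [ 1.78443647e-01  9.83949916e-01 -6.40855851e-04 -1.26969231e-04] 0.2 0.08538261138409652
```

View pics/top0.png

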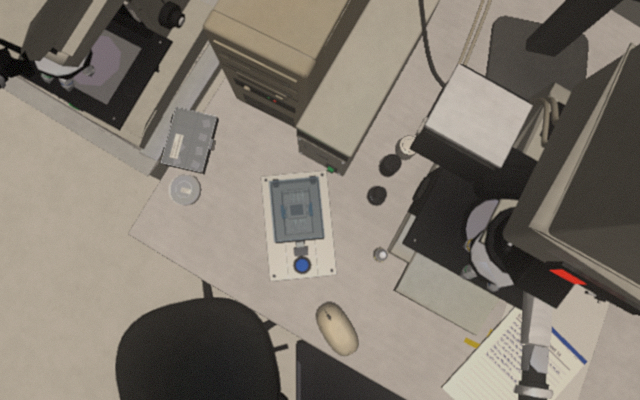

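View pics/side0.png

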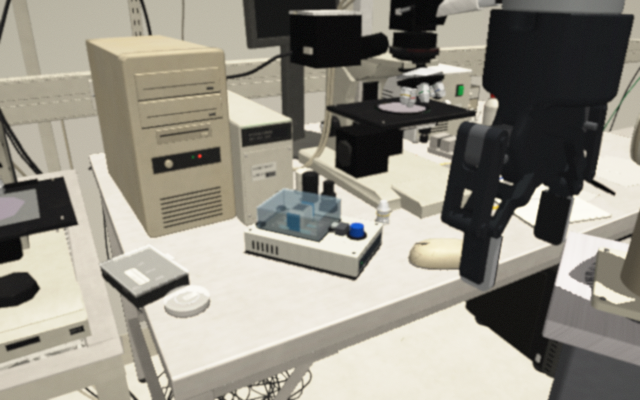

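The top view shows the dock with plunger at (302,265), cover (298,208), objective (380,254) and the two black cylinders at (377,195) and (390,165). The side view shows the plunger at (356,230) and a catch behind the cover at (293,222).

Run:
```python
from h import *
C=cam("top"); S=cam("side")
print("plunger top", onplane(C,[[301.8,264.8]],0.064))
h=cv2.cvtColor(S["p"],cv2.COLOR_BGR2HSV); m=cv2.inRange(h,(95,110,50),(130,255,255)); m[:, :335]=0
v,u=np.where(m>0); P=pts(S,np.c_[u,v]); q=P[P[:,2]>.061]; print("side pl top",len(q),q.mean(0),P[:,2].max())
# deck: depth-based points near z=.044 in top
vv,uu=np.mgrid[160:290,250:345]; uv=np.c_[uu.ravel(),vv.ravel()]; P=pts(C,uv)
print("table z",np.median(P[:2000,2]))
g=((P[:,2]>.034)&(P[:,2]<.11)).reshape(vv.shape).astype(np.uint8)
k,l,s,c=cv2.connectedComponentsWithStats(g); i=l[264-160,302-250]
cn=max(cv2.findContours((l==i).astype(np.uint8),0,2)[0],key=cv2.contourArea).reshape(-1,2)+[250,160]
r=cv2.minAreaRect(cn.astype(np.float32)); print(r)
b=onplane(C,cv2.boxPoints(r),.044); print(b.round(4)); 
w=onplane(C,cn,.044)[:,:2].astype(np.float32); r=cv2.minAreaRect(w);print("world rect",r)
# bystanders & tower
for n,(u,v) in dict(obj=(380,254),a=(377,195),b=(390,165),pc=(325,160),pc2=(300,125),tower=(260,60),lid=(297,208),mic=(430,190)).items(): print(n,pts(C,[[u,v]]).round(3))
cv2.imwrite("pics/crop.png",cv2.resize(C["p"][150:300,230:420],None,fx=4,fy=4,interpolation=cv2.INTER_CUBIC))
```

```text
plunger top [[0.45120958 0.14499548 0.064     ]]
side pl top 72 [0.44794327 0.14959354 0.06395827] 0.06637786317288358
table z 0.0008835622020658684
((306.1116638183594, 219.03375244140625), (115.91041564941406, 84.50718688964844), 85.03025817871094)
[[0.6434 0.2302 0.044 ]
 [0.659  0.0661 0.044 ]
 [0.4354 0.0472 0.044 ]
 [0.4209 0.2075 0.044 ]]
world rect ((0.5400445461273193, 0.13693532347679138), (0.22298622131347656, 0.16429513692855835), 5.80190372467041)
obj [[ 0.472 -0.004  0.045]]
a [[0.583 0.003 0.063]]
b [[ 0.642 -0.023  0.058]]
pc [[0.646 0.103 0.085]]
pc2 [[0.68  0.147 0.2  ]]
tower [[0.747 0.203 0.304]]
lid [[0.556 0.154 0.084]]
mic [[ 0.578 -0.07   0.177]]
```

View pics/crop.png

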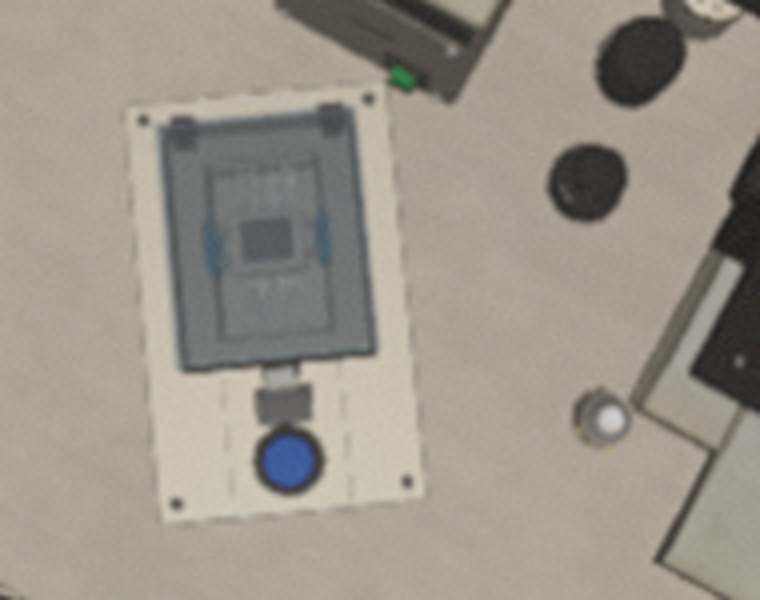

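Run:
```python
from h import *
C=cam("top")
q=lambda a:np.array(a)/4.+[230-.375,150-.375]
s=onplane(C,q([(143,120),(369,98),(407,481),(177,503)]),.044)
c=onplane(C,q([(128,105),(385,82),(425,495),(163,520)]),.044)
for b in (s,c):
    d=(b[0]+b[1]-b[2]-b[3])[:2]; e=(b[0]+b[3]-b[1]-b[2])[:2]; print(b.mean(0),np.degrees(np.arctan2(d[1],d[0])),np.degrees(np.arctan2(-e[0],e[1])),np.linalg.norm(d)/2,np.linalg.norm(e)/2)
y=np.radians(5.3);x=np.array([np.cos(y),np.sin(y)]); o=c.mean(0)[:2]+x*.0265;print("well",o,"plunger",o-.103*x)
```

```text
[0.52814135 0.15306113 0.044     ] 5.825672256103939 5.831993762962906 0.1853237493584507 0.11008861313265808
[0.52828826 0.1524662  0.044     ] 5.6293366122710164 5.59946688965404 0.20031102251594682 0.12528426805199933
well [0.55467497 0.15491402] plunger [0.45211532 0.14539985]
```

apply_moves --targets '[[[0.6,-0.7,0,6.45,-1],[0.6,-0.7,0,6.45,-1],[0.6,-0.7,0,6.45,-1],[0.6,-0.7,0,6.45,-1],[0.6,-0.7,0,0,-1],[0.6,-0.7,0,0,-1],[0.6,-0.7,0,0,-1],[0.6,-0.7,0,0,-1]]]'

```text
clock: 1.02
eef_pos: [0.3668, 0.2447, 0.2485]
tool_rot: [-0.042, 0.999, 0.0, 0.0]
ft_force: [0.2, 0.5, 0.9]
grip_width: 0.0001
grasp_force: 0.0
```

apply_moves --targets '[[[0.68,-0.82,0,0.9,-1],[0.68,-0.82,-0.3,0,-1],[0.68,-0.82,-1,0,-1],[0,0,-1,0,-1],[0,0,-0.8,0,-1],[0,0,0,0,-1],[0,0,0,0,-1]]]'

```text
clock: 1.6
eef_pos: [0.4361, 0.1592, 0.1355]
tool_rot: [-0.049, 0.999, -0.001, -0.002]
ft_force: [0.9, -0.1, 0.2]
grip_width: 0.0001
grasp_force: 0.0
```

Run:
```python
from h import *
o=get_obs();print(o["eef_pos"],o["tool_rot"],o["clock"])
C=cam("side"); W=cam("wrist")
a=cv2.resize(C["p"][150:290,220:430],None,fx=3,fy=3); b=cv2.resize(W["p"],(630,394))
cv2.imwrite("pics/s1.png",a);cv2.imwrite("pics/w1.png",b)
```

```text
[0.43610952 0.15918827 0.13545154] [-4.93513782e-02  9.98778690e-01 -6.81425274e-04 -2.25934885e-03] 1.6
```

View pics/s1.png

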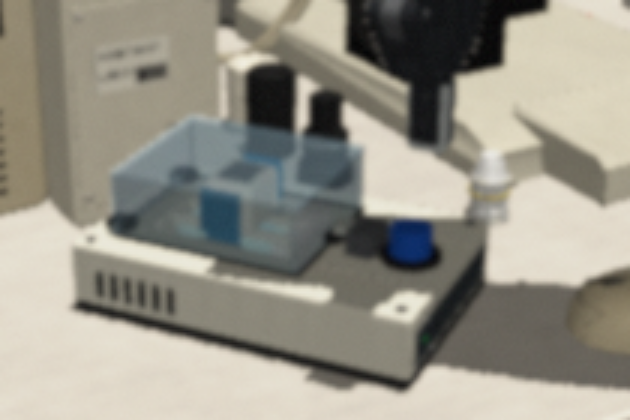

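View pics/w1.png

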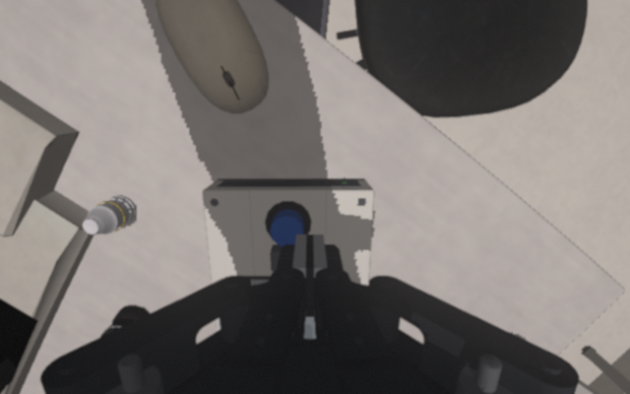

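The wrist view shows the plunger at (288,225), a little to the fingers' -y side (fingers at 310), and the dock edges square with the image.

Run:
```python
from h import *
W=cam("wrist"); h=cv2.cvtColor(W["p"],cv2.COLOR_BGR2HSV); m=cv2.inRange(h,(95,110,30),(130,255,255))
k,l,s,c=cv2.connectedComponentsWithStats(m); i=1+s[1:,4].argmax(); print(s[i],c[i])
v,u=np.where(l==i); P=pts(W,np.c_[u,v]); t=P[P[:,2]>np.percentile(P[:,2],80)-.004]; print(np.percentile(P[:,2],[10,50,90]),t.min(0),t.max(0),t.mean(0))
x,y,w,hh=s[i][:4]; print(onplane(W,[[x,y+hh/2],[x+w,y+hh/2],[x+w/2,y],[x+w/2,y+hh]],.064).round(4))
o=get_obs();print(o["eef_pos"],o["clock"])
```

```text
[274 211  34  37 938] [290.21855011 229.10767591]
[0.05886627 0.06351845 0.06441684] [0.37076825 0.13421649 0.06012243] [0.46243429 0.15713109 0.2635449 ] [0.44978153 0.14536454 0.06428584]
[[0.4499 0.1344 0.064 ]
 [0.4475 0.1575 0.064 ]
 [0.4355 0.1449 0.064 ]
 [0.4624 0.1471 0.064 ]]
[0.43919407 0.16095731 0.13892097] 1.75
```

apply_moves --targets '[[[0.25,-0.37,-0.3,0,-1],[0,0,-0.5,0,-1],[0,0,-0.45,0,-1],[0,0,0,0,-1],[0,0,0,0,-1],[0,0,0,0,-1]]]'

```text
clock: 2.25
eef_pos: [0.4489, 0.1459, 0.0885]
tool_rot: [-0.05, 0.999, 0.0, 0.002]
ft_force: [-0.8, -0.5, 0.5]
grip_width: -0.0002
grasp_force: 0.0
```

apply_moves --targets '[[[0,0,-0.1,0,-1],[0,0,-0.1,0,-1],[0,0,-0.1,0,-1],[0,0,0,0,-1],[0,0,0,0,-1]]]'

```text
clock: 2.67
eef_pos: [0.449, 0.1457, 0.0753]
tool_rot: [-0.05, 0.999, 0.001, 0.002]
ft_force: [2.4, 1.5, 4.2]
grip_width: -0.0001
grasp_force: 2.1
```

apply_moves --targets '[[[0,0,-0.05,0,-1],[0,0,-0.05,0,-1],[0,0,0,0,-1],[0,0,0,0,-1]]]'

```text
clock: 3.0
eef_pos: [0.449, 0.1458, 0.0729]
tool_rot: [-0.05, 0.999, 0.001, 0.002]
ft_force: [-1.1, 0.1, 18.6]
grip_width: 0.0002
grasp_force: 9.1
```

apply_moves --targets '[[[0,0,0,0,-1],[0,0,0,0,-1],[0,0,0,0,-1],[0,0,0.5,0,-1],[0,0,1,0,-1],[0,0,1,0,1],[0,0,1,0,1],[-0.5,0,0.5,0,1]]]'

```text
clock: 3.67
eef_pos: [0.4306, 0.1453, 0.2343]
tool_rot: [-0.049, 0.999, 0.0, 0.003]
ft_force: [1.1, 1.6, 0.9]
grip_width: 0.0363
grasp_force: 0.0
```

apply_moves --targets '[[[-0.5,0,0,0,1],[0,0,0,0,1],[0,0,0,0,1],[0,0,0,0,1],[0,0,0,0,1],[0,0,0,0,1]]]'

```text
clock: 4.17
eef_pos: [0.4076, 0.1449, 0.2295]
tool_rot: [-0.049, 0.999, -0.0, -0.001]
ft_force: [-1.0, 0.2, 0.9]
grip_width: 0.0857
grasp_force: 0.0
```

Run:
```python
from h import *
C=cam("top");S=cam("side");o=get_obs();print(o["eef_pos"],o["tool_rot"],o["clock"])
a=cv2.resize(C["p"][130:290,240:400],(600,600),interpolation=cv2.INTER_CUBIC)
cv2.imwrite("pics/t2.png",a); cv2.imwrite("pics/s2.png",cv2.resize(S["p"][120:290,220:430],None,fx=3,fy=3))
for n,c in (("top",C),("side",S)):
    h=cv2.cvtColor(c["p"],cv2.COLOR_BGR2HSV); m=cv2.inRange(h,(95,110,30),(130,255,255))
    k,l,s,cc=cv2.connectedComponentsWithStats(m)
    for i in range(1,k):
        if s[i,4]>8: v,u=np.where(l==i); print(n,s[i],cc[i].round(1),np.median(pts(c,np.c_[u,v]),0).round(4))
```

```text
[0.40766729 0.1449392  0.22978084] [-4.93675373e-02  9.98780381e-01 -2.41420429e-04 -7.33669010e-04] 4.2667
top [310 203   2  12  17] [310.4 208.9] [0.5546 0.1303 0.0733]
top [282 206   3  11  22] [282.7 211.4] [0.5509 0.1812 0.0733]
top [297 260  10   9  56] [300.8 263.6] [0.4545 0.1475 0.0628]
top [553 329  33  34 108] [568.2 345.4] [ 0.2867 -0.3934  0.0059]
side [ 517    0   29   53 1145] [530.1  25. ] [ 0.3957 -1.0038  0.3228]
side [501  92  10   6  51] [505.9  94.4] [ 0.4057 -0.7803  0.1292]
side [302 200  11   5  34] [307.3 201.5] [0.5597 0.1285 0.074 ]
side [287 213  13  18 175] [293.1 221.5] [0.5487 0.1835 0.0614]
side [349 223  16  15 209] [356.3 230.1] [0.4463 0.1523 0.0579]
```

View pics/t2.png

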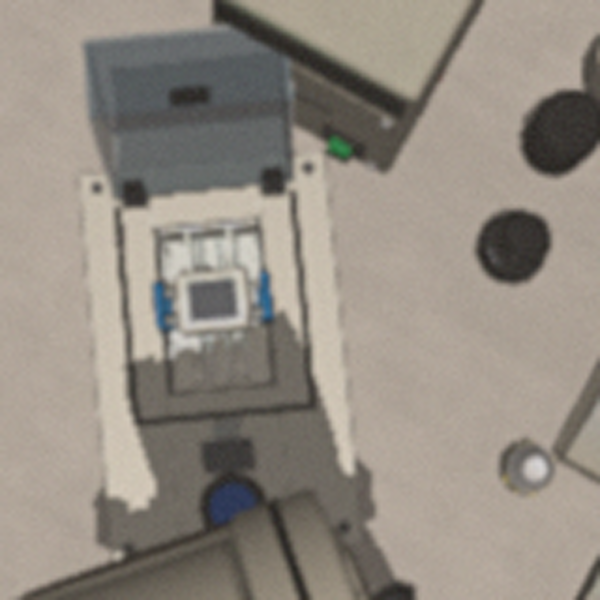

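View pics/s2.png

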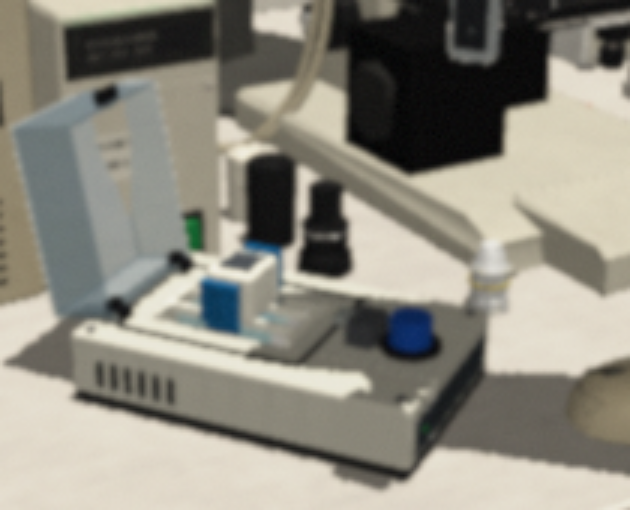

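The cover stands open behind the well; the catches show in the top crop at (162,305) and (266,297), and the bystanders are undisturbed.

apply_moves --targets '[[[0.6,0.05,0,0,1],[0.6,0.05,0,0,1],[0.6,0.05,0,0,1],[0.6,0.05,-0.3,0,1],[0.6,0.05,-0.6,0,1],[0.63,0,-0.8,0,1],[0,0,-0.3,0,1],[0,0,0,0,1]]]'

```text
clock: 4.93
eef_pos: [0.551, 0.154, 0.1448]
tool_rot: [-0.049, 0.999, -0.001, -0.005]
ft_force: [-1.2, -1.2, -0.2]
grip_width: 0.085
grasp_force: 0.0
```

apply_moves --targets '[[[0,0,0,0,1],[0,0,0,0,1],[0,0,0,0,1]]]'

```text
clock: 5.18
eef_pos: [0.5533, 0.1554, 0.1526]
tool_rot: [-0.05, 0.999, 0.0, 0.002]
ft_force: [-0.3, 0.7, 0.2]
grip_width: 0.0854
grasp_force: 0.0
```

Run:
```python
from h import *
o=get_obs();W=cam("wrist");print(o["eef_pos"],o["tool_rot"],o["clock"],o["grip_width"])
h=cv2.cvtColor(W["p"],cv2.COLOR_BGR2HSV); m=cv2.inRange(h,(95,110,30),(130,255,255))
k,l,s,cc=cv2.connectedComponentsWithStats(m)
for i in range(1,k):
    if s[i,4]>30:
        v,u=np.where(l==i); P=pts(W,np.c_[u,v]); print(s[i],cc[i].round(1),P.min(0).round(4),P.max(0).round(4),np.median(P,0).round(4)); 
        q=P[P[:,2]>.072]; print(len(q),q.mean(0).round(4), q.min(0).round(4), q.max(0).round(4))
cv2.imwrite("pics/w2.png",W["p"])
```

```text
[0.55334586 0.15544007 0.15255574] [-4.96872547e-02  9.98763482e-01  3.88528449e-04  1.59132683e-03] 5.1833 0.08538729836939277
[ 297   40   34   38 1003] [313.4  58.2] [0.4403 0.1343 0.0616] [0.4853 0.1559 0.2777] [0.4516 0.145  0.0637]
1 [0.4853 0.1489 0.2777] [0.4853 0.1489 0.2777] [0.4853 0.1489 0.2777]
[274 199   6  33 145] [276.1 215.3] [0.5443 0.1274 0.0725] [0.5675 0.132  0.0766] [0.5552 0.1296 0.0747]
145 [0.5554 0.1296 0.0747] [0.5443 0.1274 0.0725] [0.5675 0.132  0.0766]
[351 200   6  31 106] [353.2 212.1] [0.4853 0.1489 0.0733] [0.5613 0.1842 0.2777] [0.5469 0.182  0.0747]
106 [0.5465 0.1813 0.0785] [0.4853 0.1489 0.0733] [0.5613 0.1842 0.2777]
[282 207   4  10  32] [283.8 211.3] [0.5563 0.1318 0.0497] [0.5636 0.1341 0.0552] [0.5594 0.133  0.0508]<stdin>:8: RuntimeWarning: Mean of empty slice.
  ret = um.true_divide(
Traceback (most recent call last):
ValueError: zero-size array to reduction operation minimum which has no identity
```

apply_moves --targets '[[[0,0.01,-0.5,0,1],[0,0,-0.5,0,1],[0,0,-0.4,0,1],[0,0,-0.4,0,1],[0,0,-0.3,0,1],[0,0,-0.17,0,1],[0,0,0,0,1],[0,0,0,0,1]]]'

```text
clock: 5.9
eef_pos: [0.5531, 0.1557, 0.0608]
tool_rot: [-0.05, 0.999, 0.0, 0.001]
ft_force: [-0.7, 0.4, 0.9]
grip_width: 0.0857
grasp_force: 0.0
```

apply_moves --targets '[[[0,0,0,0,0.6],[0,0,0,0,0.4],[0,0,0,0,0.2],[0,0,0,0,0],[0,0,0,0,-1],[0,0,0,0,-1],[0,0,0,0,-1],[0,0,0,0,-1]]]'

```text
clock: 6.57
eef_pos: [0.5541, 0.1557, 0.0634]
tool_rot: [-0.05, 0.999, 0.0, 0.002]
ft_force: [-4.6, -2.1, 16.7]
grip_width: 0.0394
grasp_force: 60.0
```

Run:
```python
from h import *
S=cam("side");W=cam("wrist");o=get_obs();print(o["eef_pos"],o["grip_width"],o["ft_force"],o["grasp_force"])
a=cv2.resize(S["p"][170:270,230:380],(600,400),interpolation=cv2.INTER_CUBIC); b=cv2.resize(W["p"][100:300,170:470],(300,200))
c=np.zeros((600,600,3),np.uint8);c[:400]=a;c[400:,:300]=b;T=cam("top");c[400:,300:]=cv2.resize(T["p"][160:260,225:375],(300,200))
cv2.imwrite("pics/g1.png",c)
```

```text
[0.55407947 0.15569572 0.06344803] 0.03917252426855579 [-5.03940187 -2.67823659 16.74343546] 59.97974216938019
```

View pics/g1.png

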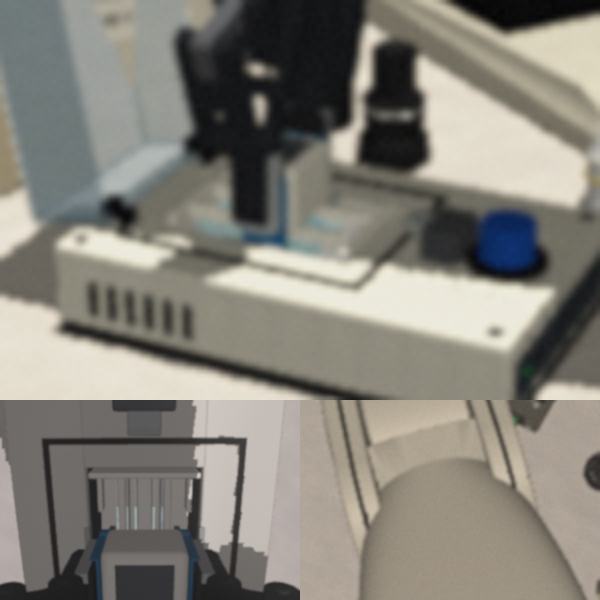

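The side view shows the finger over the near catch with blue just below its tip, and the wrist view shows both catches held against the head. The 17 N up-force fits the pads having swung forward as they closed.

apply_moves --targets '[[[0,0,0.04,0,-1],[0,0,0.04,0,-1],[0,0,0.04,0,-1],[0,0,0.04,0,-1],[0,0,0,0,-1],[0,0,0,0,-1]]]'

```text
clock: 7.22
eef_pos: [0.5525, 0.1554, 0.0657]
tool_rot: [-0.05, 0.999, -0.0, -0.0]
ft_force: [-0.2, 0.7, -0.8]
grip_width: 0.0388
grasp_force: 60.4
```

apply_moves --targets '[[[0,0,0.06,0,-1],[0,0,0.06,0,-1],[0,0,0.06,0,-1],[0,0,0.06,0,-1],[0,0,0,0,-1],[0,0,0,0,-1],[0,0,0,0,-1]]]'

```text
clock: 7.8
eef_pos: [0.5527, 0.1555, 0.0757]
tool_rot: [-0.05, 0.999, 0.0, -0.0]
ft_force: [0.2, -0.0, -1.7]
grip_width: 0.0387
grasp_force: 60.8
```

Run:
```python
from h import *
S=cam("side");W=cam("wrist");o=get_obs();print(o["eef_pos"],o["grip_width"],o["ft_force"],o["ft_torque"])
a=cv2.resize(S["p"][170:270,230:380],(600,400),interpolation=cv2.INTER_CUBIC); b=cv2.resize(W["p"][100:300,170:470],(300,200))
c=np.zeros((600,600,3),np.uint8);c[:400]=a;c[400:,:300]=b
cv2.imwrite("pics/g2.png",c)
```

```text
[0.55259894 0.15545863 0.07558896] 0.03881159698198813 [ 0.32969102 -0.12355101 -1.89475331] [-0.04334063  0.00250518  0.02435425]
```

View pics/g2.png

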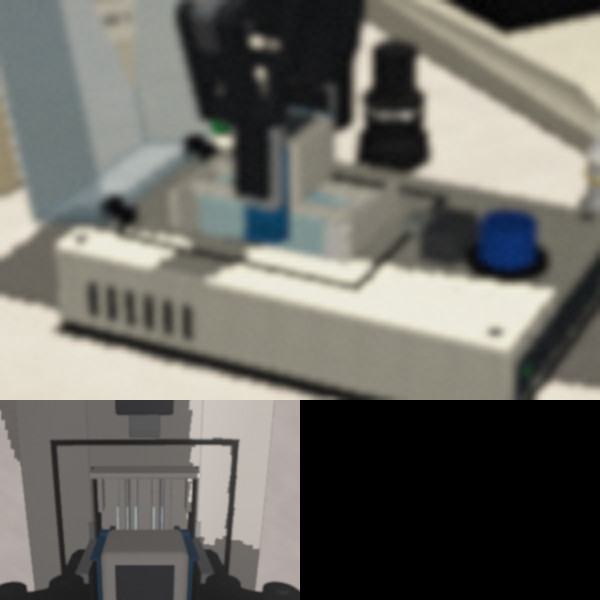

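The cassette is rising level, and the load on the wrist matches its 1.5 N weight.

apply_moves --targets '[[[0,0,0.15,0,-1],[0,0,0.25,0,-1],[0,0,0.25,0,-1],[0,0,0.25,0,-1],[0,0,0.25,0,-1],[0,0,0.25,0,-1],[0,0,0.25,0,-1],[0,0,0.25,0,-1]]]'

```text
clock: 8.57
eef_pos: [0.5527, 0.1555, 0.153]
tool_rot: [-0.05, 0.999, 0.0, 0.0]
ft_force: [0.2, -0.1, -1.5]
grip_width: 0.0387
grasp_force: 61.2
```

apply_moves --targets '[[[0,0,0.25,0,-1],[0,0,0.25,0,-1],[0,0,0.2,0,-1],[0,0,0.1,0,-1],[0,0,0,0,-1],[0,0,0,0,-1],[0,0,0,0,-1],[0,0,0,0,-1]]]'

```text
clock: 9.23
eef_pos: [0.5523, 0.1553, 0.1829]
tool_rot: [-0.05, 0.999, -0.0, -0.001]
ft_force: [-0.6, -0.2, -2.0]
grip_width: 0.0388
grasp_force: 61.2
```

apply_moves --targets '[[[0,0,0,0,-1],[0,0,0,0,-1],[0,0,0,0,-1],[0,0,0,0,-1],[0,0,0,0,-1],[0,0,0,0,-1]]]'

```text
clock: 9.73
eef_pos: [0.5528, 0.1555, 0.1837]
tool_rot: [-0.05, 0.999, -0.0, 0.0]
ft_force: [0.4, 0.4, -1.1]
grip_width: 0.0389
grasp_force: 61.2
```

Run:
```python
from h import *
S=cam("side");o=get_obs();print(o["eef_pos"],o["grip_width"],o["ft_force"],o["clock"])
cv2.imwrite("pics/f.png",cv2.resize(S["p"][110:270,220:420],(750,600),interpolation=cv2.INTER_CUBIC))
```

```text
[0.55275148 0.15546757 0.18371155] 0.038429374186767444 [ 0.2992598  0.1368922 -0.7022038] 9.7833
```

View pics/f.png

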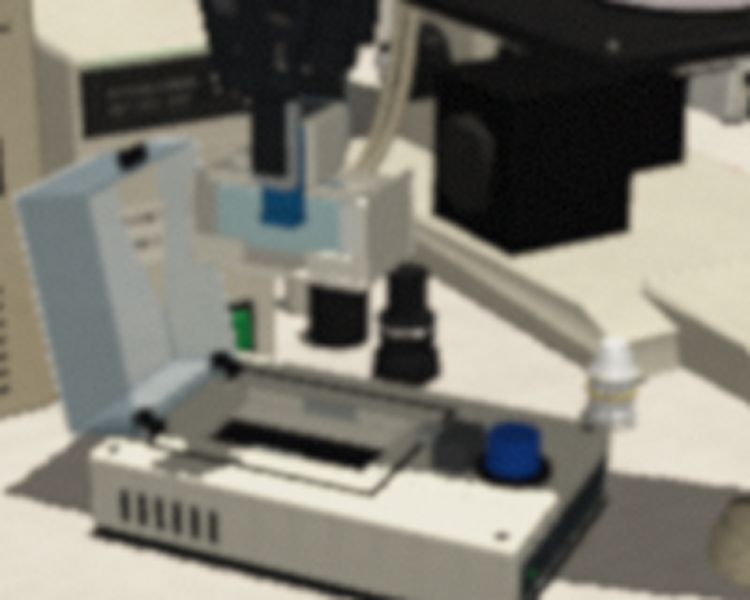

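The cassette hangs level, clear above the empty well, held by both catches, and the bystanders stand as before.

```bash
python3 -c "
from workcell import order
print(order.job_done())"
```

```text
the job is handed in; nothing more can be done
None
```

The job is handed in, with no verdict shown: the cassette is out of the dock and held level by its pinched catches, its underside about 8 cm above the dock top, and the bystanders look undisturbed.

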